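# Switch on the plates under the cups

### The job

The mug, the espresso cup and the wooden salt cellar each stand on a plate of the cup warmer, and all three toggle levers lean toward you (off). With your fingertips, push the lever in front of the mug and the lever in front of the espresso cup away from you, past centre, until each snaps over to on. Leave the lever in front of the salt cellar off, and do not pick up or shift the cups, the salt cellar or anything standing around; finish clear of everything.

Things in the scene. Friction and masses are not known exactly. Their poses are not given: they have to be found in the camera images.
- warmer: Grey cup warmer, fixed: 230 deep (x), 440 wide (y), body top 30 mm high. Origin: centre of its underside on the worktop; x away from the robot, y left, z up; turned up to 0.2 rad. Three dark plates in a row behind; along the front a raised console (x -115 to -35, top 50 mm) with three steel toggle levers, each straight in front of its own plate, pivot 125 mm from the plate centre.
- mug: Pale ceramic mug, body 83 mm across and 94 mm high, with a side handle; stands on one of the plates. Origin: centre of its underside, z up.
- espresso_cup: Small blue-grey cup with a side handle, 63 mm across and 50 mm high; stands on one of the plates. Origin: centre of its underside, z up.
- salt_cellar: Round lidded wooden salt cellar, 91 mm across and 66 mm high; stands on one of the plates. Origin: centre of its underside, z up.
- honey: Bystander: jar of honey with a grey lid, 71 mm across, 110 mm high, standing to the right of the warmer. Origin: centre of its underside.
- spice_jar: Bystander: spice jar with a brown cap, 52 mm across, 105 mm high, standing to the right of the warmer, nearer the robot than the honey. Origin: centre of its underside.
- lemon: Bystander: lemon, 82x54x50 mm, lying to the left of the warmer. Origin: underside.
- plate_left (a point): Centre of the top face of the left plate (dark disc, 106 mm across, 35 mm above the worktop; x +50, y +140 mm in the warmer's frame).
- tip_left (a point): Centre of the ball (17 mm across) on the left lever; moves with the lever, on a circle of 52 mm about the pivot at x -75, y +140, z 52 mm in the warmer's frame: about 99 mm above the worktop in both end positions, 104 mm at centre. Rod 8 mm thick; the lever swings only along the warmer's x.
- lever_left (a joint): Angle of the left lever: 0 = off, leaning 0.45 rad toward the robot (warmer's -x); 0.45 = upright; 0.9 = on, leaning 0.45 rad away from the robot, toward its plate. A spring snaps it to whichever end is nearer; pushing the ball takes about 3 N at the end, falling to nothing at the centre.
- plate_mid (a point): Centre of the top face of the middle plate (dark disc, 106 mm across, 35 mm above the worktop; x +50, y 0 mm in the warmer's frame).
- tip_mid (a point): Centre of the ball (17 mm across) on the middle lever; moves with the lever, on a circle of 52 mm about the pivot at x -75, y 0, z 52 mm in the warmer's frame: about 99 mm above the worktop in both end positions, 104 mm at centre. Rod 8 mm thick; the lever swings only along the warmer's x.
- lever_mid (a joint): Angle of the middle lever: 0 = off, leaning 0.45 rad toward the robot (warmer's -x); 0.45 = upright; 0.9 = on, leaning 0.45 rad away from the robot, toward its plate. A spring snaps it to whichever end is nearer; pushing the ball takes about 3 N at the end, falling to nothing at the centre.
- plate_right (a point): Centre of the top face of the right plate (dark disc, 106 mm across, 35 mm above the worktop; x +50, y -140 mm in the warmer's frame).
- tip_right (a point): Centre of the ball (17 mm across) on the right lever; moves with the lever, on a circle of 52 mm about the pivot at x -75, y -140, z 52 mm in the warmer's frame: about 99 mm above the worktop in both end positions, 104 mm at centre. Rod 8 mm thick; the lever swings only along the warmer's x.
- lever_right (a joint): Angle of the right lever: 0 = off, leaning 0.45 rad toward the robot (warmer's -x); 0.45 = upright; 0.9 = on, leaning 0.45 rad away from the robot, toward its plate. A spring snaps it to whichever end is nearer; pushing the ball takes about 3 N at the end, falling to nothing at the centre.
Things that resemble listed ones, but are neither listed nor needed, are in the scene too. What is shaped like the mug but red is not meant.

How it is judged (in metres and radians):
At the end, for the whole second after the job is handed in: The levers of the mug's and the espresso cup's plates are on (above 0.8 of 0.9 rad), the lever of the salt cellar's plate is off (below 0.1 rad); all three things stand upright (within 0.15 rad) and at rest, within 40 mm of their plates' centres (((horizontal distance between mug and plate_left below 0.04 m and value of joint lever_left above 0.8 rad) or (horizontal distance between mug and plate_mid below 0.04 m and value of joint lever_mid above 0.8 rad) or (horizontal distance between mug and plate_right below 0.04 m and value of joint lever_right above 0.8 rad)) and ((horizontal distance between espresso_cup and plate_left below 0.04 m and value of joint lever_left above 0.8 rad) or (horizontal distance between espresso_cup and plate_mid below 0.04 m and value of joint lever_mid above 0.8 rad) or (horizontal distance between espresso_cup and plate_right below 0.04 m and value of joint lever_right above 0.8 rad)) and ((horizontal distance between salt_cellar and plate_left below 0.04 m and value of joint lever_left below 0.1 rad) or (horizontal distance between salt_cellar and plate_mid below 0.04 m and value of joint lever_mid below 0.1 rad) or (horizontal distance between salt_cellar and plate_right below 0.04 m and value of joint lever_right below 0.1 rad)) and angle between each of mug, espresso_cup, salt_cellar's own z axis and vertical below 0.15 rad and linear speed of each of mug, espresso_cup, salt_cellar below 0.03 m/s); the robot touches nothing.
It fails at once if the mug, the espresso cup or the salt cellar is lifted, carried or shifted by more than 25 mm (distance of any of mug, espresso_cup, salt_cellar from where it was at the start of the episode above 0.025 m).
It fails at once if the honey jar, the spice jar or the lemon is lifted, carried or shifted by more than 25 mm (distance of any of honey, spice_jar, lemon from where it was at the start of the episode above 0.025 m).
It fails at once if the lever of the salt cellar's plate is pushed past its centre ((horizontal distance between salt_cellar and plate_left below 0.04 m and value of joint lever_left above 0.45 rad) or (horizontal distance between salt_cellar and plate_mid below 0.04 m and value of joint lever_mid above 0.45 rad) or (horizontal distance between salt_cellar and plate_right below 0.04 m and value of joint lever_right above 0.45 rad)).
It also fails if it takes over 35 s, if anything falls off the work surface, if the arm or the gripper's body presses on something with over 40 N, if the wrist force passes 120 N, or if a joint passes its speed limit or range.

### The arm

A 6-joint arm with a two-finger parallel gripper is mounted at the origin on a cart in front of the work surface, level with it; the furniture and walls round the work are solid. World frame = base frame: x ahead of the robot, y to its left, z up, the work surface at z = 0. Lengths are in mm, angles in rad, forces in N, time in s.
With the tool pointing down it reaches from about 350 to 875 mm from the base axis. Payload 15.5 kg.
Tool frame: the origin (TCP) lies at the very end of the fingers, on their centre line; the grasp point (between the pads) lies 19 mm behind it; z points along the fingers, y is the line along which they close (so a half turn about z gives the same grasp; the last joint's range is limited). The gripper opens to 85 mm and grips with 20 to 120 N. Pads are 22 mm wide; open, the fingers measure 114 mm over their backs; the gripper's body (76 mm by 85 mm) begins 54 mm behind the grasp point. The pads swing forward as they close: fully open they stand 13 mm farther back than shut.
Start: joints at [-1.337, 0.494, 1.345, -0, 1.302, -0.096], TCP at [202.41, -591.318, 231.277] pointing down, gripper open.
Joint ranges: [-2.91, 2.91], [-0.82, 2.16], [0.22, 2.67], [-1.22, 4.37], [0.12, 2.79], [-3.08, 3.08]. Speed limits (rad/s): [1.89, 1.89, 2.57, 3.01, 3.01, 3.01].

### API

Orientations are given as a unit quaternion [x, y, z, w].
In Python, from cell import ctrl, cams gives the robot as it stands. The module is installed in compiled form; this text tells all that it offers.
- The arm moves only by the tool arm_command, never from a script. Its argument "series" is a list of rows, each a list of 7 numbers: the turn, a rotation vector about the tool's x, y, z in degrees, then the shift along the tool's x, y, z in cm, then the gripper command: -1 is fully open, 1 is shut, values between are in proportion. A call has 1 to 20 rows; each row is the pose to reach, as a shift and turn from the pose commanded when the call began, along the tool's axes at that moment; what a row does not reach only later rows make up. A row lasts 1/12 s, in which the tool goes at most 41.7 mm and 7.16 degrees, less where a joint would pass 70% of its speed; a pose out of reach is approached as far as the arm can. A call with a gripper value outside its range is refused whole. The fingers move at their own pace and stop on an object; "squeeze" is the grip in N (left out, the last holds). Time passes only in rows, so rows that repeat a pose let the fingers close. It gives the time, the measured TCP pose, the force, the opening and the grip force at its end, in the units of the state.
- ctrl.observe(): the state, without advancing time (a new reading comes with each control period).
- cams.snapshot(name): name is "scene" or "top" or "wrist"; returns a dict with "frame" (420x560x3 uint8, red, green, blue), "fx", "fy", "cx", "cy" (pixels), "k1" (the pictures are not rectified: a ray, as slopes to the right and down, at radius r is drawn at 1 + k1 r^2 times it, then the intrinsics apply), "xyz" and "orientation" of the camera in the world. Camera axes: x right, y down, z forward; pixel columns grow to the right and rows downward; lengths in mm; the calibration is good to about 2 mm. A picture is of the moment at which its call begins. There is no depth.
- ctrl.sign_off(): hands the job in; it is judged then, once.
The state is a dict: "time": time; "joint_positions": joint angles; "qd": joint speeds; "tau": joint torques, N m; "ee_pos": TCP position; "eef_rot": TCP orientation; "wrist_force": force on the tool from outside, world axes, zero at the start; "ft_torque": the same for the moment, N m; "opening": finger opening in mm; "grasp_force": force on a finger pad.
Only numpy, scipy, OpenCV 4.12 (cv2) and the standard library are available. Lean on these libraries where they do the work, as an engineer would, in place of code of your own. Each camera call takes 0.05 s, during which the arm holds its last target. There are 200 camera calls.

## Working session

There is one attempt and no reset: what is moved stays moved. The work goes in short steps, Python scripts to look and compute and a tool call to move; the robot and the scene stay as the last step left them, time stands still between calls to the robot, and variables do not carry over. Pictures are saved under pics/ and viewed, at most 10 in all, crops included, and the job is handed in when it is done.

Besides the shell and the picture viewer there is one more tool, called after "Call:" in YAML: its name, and indented under it one key for each argument. arm_command: Moves the arm, as the interface text tells. Its arguments: {"type":"object","properties":{"series":{"type":"array","items":{"type":"array","items":{"type":"number"}}},"squeeze":{"type":"number"}},"required":["series"]}

```bash
mkdir -p pics; cat > h.py <<'E'
import numpy as np, cv2
from scipy.spatial.transform import Rotation as R
from cell import ctrl, cams
def ray(c,u,v):
    K=np.array([[c['fx'],0,c['cx']],[0,c['fy'],c['cy']],[0,0,1.]])
    p=cv2.undistortPoints(np.array([[[u,v]]],float),K,np.array([c['k1'],0,0,0.]))[0,0]
    return R.from_quat(c['orientation']).apply([p[0],p[1],1])
def at(c,u,v,z):
    d=ray(c,u,v); o=np.array(c['xyz']); return o+d*(z-o[2])/d[2]
def proj(c,P):
    q=R.from_quat(c['orientation']).inv().apply(np.atleast_2d(P)-c['xyz']); s=q[:,:2]/q[:,2:]
    s=s*(1+c['k1']*(s**2).sum(1,keepdims=True)); return s*[c['fx'],c['fy']]+[c['cx'],c['cy']]
E
python3 - <<'E'
from h import *
for n in('scene','top'):
    c=cams.snapshot(n); cv2.imwrite(f'pics/{n}0.png',c['frame'][...,::-1]); print({k:v for k,v in c.items() if k!='frame'})
s=ctrl.observe(); print(s['ee_pos'],s['eef_rot'],s['time'],s['opening'])
E
```

```text
{'fx': 539.5564330776128, 'fy': 539.5564330776128, 'cx': 276.50468904680633, 'cy': 209.77671938260437, 'k1': -0.21092112501243976, 'xyz': array([-470.27026217,  551.45981595,  625.70172198]), 'orientation': array([-0.43080116,  0.72449028, -0.46083345,  0.27777099])}
{'fx': 421.29056650550325, 'fy': 421.29056650550325, 'cx': 282.3151978935759, 'cy': 211.7616252571526, 'k1': -0.1289938714632591, 'xyz': array([ 455.70387683,  -29.49680668, 1085.33771252]), 'orientation': array([-0.6975823 ,  0.71411332, -0.03774675,  0.04467993])}
[ 202.33232767 -591.00355956  230.77503935] [ 9.86434531e-01  1.64154292e-01 -4.08932301e-05 -5.31046855e-04] 0.1 85.1010795767951
```

View pics/scene0.png

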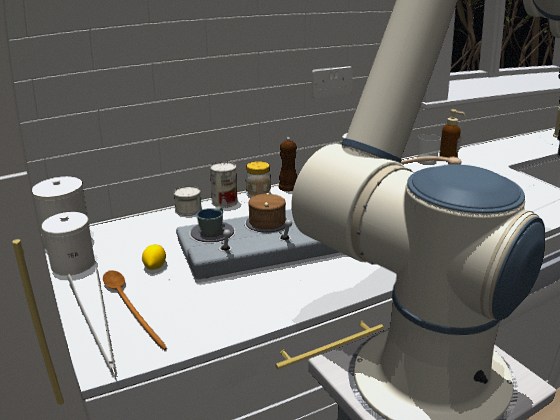

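View pics/top0.png

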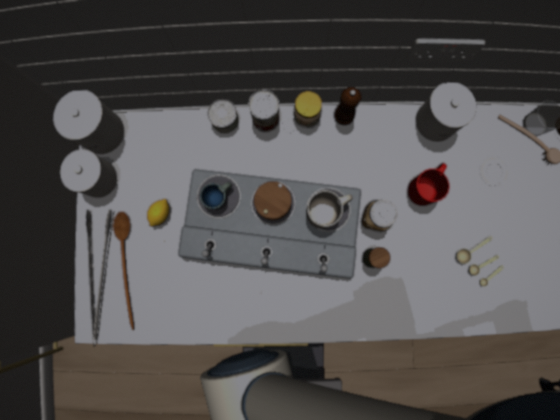

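The top view shows the espresso cup on the left plate (212,195), the salt cellar in the middle (272,201) and the pale mug on the right plate (325,209). Things that could be confused:
- **Mugs:** pale (325,209) or red decoy (430,185). I take the pale one.
- **Levers:** left (209,247), middle (266,255), right (323,262). I want left and right.

Next I fit the warmer's pose and check it in a close crop.

```bash
cat > fit.py <<'E'
from h import *
from scipy.optimize import least_squares
c=cams.snapshot('top')
W=lambda p,Q:R.from_euler('z',p[2]).apply(Q)+[p[0],p[1],0]
Q=np.array([[115,220,30],[115,-220,30],[-115,220,50],[-115,-220,50],[-115+17,0,99]],float)
Q=Q[:4]; uv=np.array([[192,171],[360,186],[180,257],[355,276]],float)
r=least_squares(lambda p:(proj(c,W(p,Q))-uv).ravel(),[600,0,0]); p=r.x; print(p,r.fun.round(1))
f=cv2.resize(c['frame'][150:300,160:420],None,fx=3,fy=3,interpolation=cv2.INTER_CUBIC)
f=np.clip(f*1.5,0,255).astype('uint8')[...,::-1].copy()
tips=np.array([[-75-52*np.sin(.45),y,52+52*np.cos(.45)] for y in(140,0,-140)])
print(W(p,tips).round(1))
for q in np.vstack([proj(c,W(p,Q)),proj(c,W(p,tips)),proj(c,W(p,[[50,y,35] for y in(140,0,-140)]))]):
    cv2.drawMarker(f,tuple(((q-[160,150])*3+1).round().astype(int).tolist()),(0,255,0),0,12)
cv2.imwrite('pics/crop1.png',f)
E
python3 fit.py
```

```text
[ 5.54505022e+02  7.52566427e+00 -1.20643334e-01] [-0.9 -1.6  1.8 -0.6 -2.   1.6  1.   0.4]
[[ 474.4  158.3   98.8]
 [ 457.6   19.3   98.8]
 [ 440.7 -119.7   98.8]]
```

View pics/crop1.png

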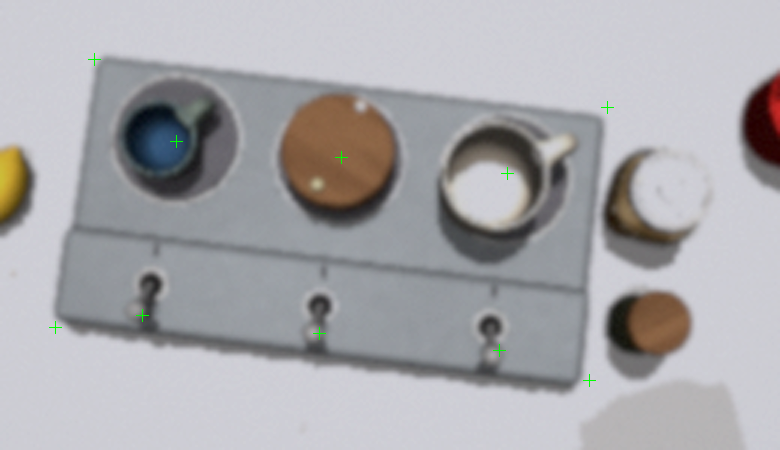

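```bash
cat > fit2.py <<'E'
from h import *
from scipy.optimize import least_squares
c=cams.snapshot('top')
W=lambda p,Q:R.from_euler('z',p[2]).apply(Q)+[p[0],p[1],0]
Q=np.array([[115,220,30],[115,-220,30],[-115,220,50],[-115,-220,50],[-75,140,50],[-75,0,50],[-75,-140,50],[50,140,35],[-97.6,140,98.8],[-97.6,0,98.8],[-97.6,-140,98.8]],float)
uv=np.array([[98,57],[605,116],[56,318],[579,392],[150,286],[319,306],[490,327],[178,138],[139,311],[312,330],[490,353]])/3+[159.7,149.7]
r=least_squares(lambda p:(proj(c,W(p,Q))-uv).ravel(),[600,0,0],loss='soft_l1'); p=r.x; print(p,(proj(c,W(p,Q))-uv).round(1).tolist())
print(W(p,Q[8:]).round(1))
s=ctrl.observe(); T=R.from_quat(s['eef_rot']); print(s['ee_pos'],s['time'],T.as_matrix().round(3).tolist(), 'tool y heading',T.apply([0,1,0]))
E
python3 fit2.py
```

```text
[ 5.53635103e+02  9.67593991e+00 -1.49624444e-01] [[-0.5, -1.3], [0.7, -0.0], [-2.1, 0.5], [0.8, -1.1], [0.4, -0.6], [0.2, 0.0], [-0.0, 0.2], [-0.7, -0.1], [-1.0, -0.2], [0.3, 1.2], [0.6, 1.1]]
[[ 478.   162.7   98.8]
 [ 457.1   24.2   98.8]
 [ 436.3 -114.2   98.8]]
[ 202.33427096 -591.08632442  230.91762343] 0.2 [[0.946, 0.324, -0.0], [0.324, -0.946, 0.001], [0.0, -0.001, -1.0]] tool y heading [ 3.23834794e-01 -9.46113283e-01 -8.26161847e-04]
```

Call:
arm_command:
  series:
    - [0,0,27.5,33.7,-39.6,0,1]
    - [0,0,27.5,33.7,-39.6,0,1]
    - [0,0,27.5,33.7,-39.6,0,1]
    - [0,0,27.5,33.7,-39.6,0,1]
    - [0,0,27.5,33.7,-39.6,0,1]
    - [0,0,27.5,33.7,-39.6,0,1]
    - [0,0,27.5,33.7,-39.6,0,1]
    - [0,0,27.5,33.7,-39.6,0,1]
    - [0,0,27.5,33.7,-39.6,0,1]
    - [0,0,27.5,33.7,-39.6,0,1]
    - [0,0,27.5,33.7,-39.6,0,1]
    - [0,0,27.5,33.7,-39.6,0,1]
    - [0,0,27.5,33.7,-39.6,0,1]
    - [0,0,27.5,33.7,-39.6,0,1]
    - [0,0,27.5,33.7,-39.6,0,1]
    - [0,0,27.5,33.7,-39.6,0,1]
    - [0,0,27.5,33.7,-39.6,0,1]
    - [0,0,27.5,33.7,-39.6,0,1]

```text
time: 1.7
ee_pos: [392.8, -108.4, 231.2]
eef_rot: [0.997, -0.076, -0.0, 0.0]
wrist_force: [-0.2, -0.4, -0.2]
opening: 0.2
grasp_force: 0.0
```

```bash
python3 - <<'E'
from h import *
p=[553.6,9.7,-.15]
c=cams.snapshot('wrist'); f=c['frame'][...,::-1].copy()
Q=np.array([[-97.6,y,98.8] for y in(140,0,-140)])
P=R.from_euler('z',p[2]).apply(Q)+[p[0],p[1],0]
uv=proj(c,P); print(uv)
for q in uv: cv2.drawMarker(f,tuple(q.round().astype(int).tolist()),(0,255,0),0,14)
cv2.imwrite('pics/w1.png',f)
E
```

```text
[[-49.82811837 150.04906353]
 [109.37726863 148.27172725]
 [277.1072942  147.51630454]]
```

View pics/w1.png

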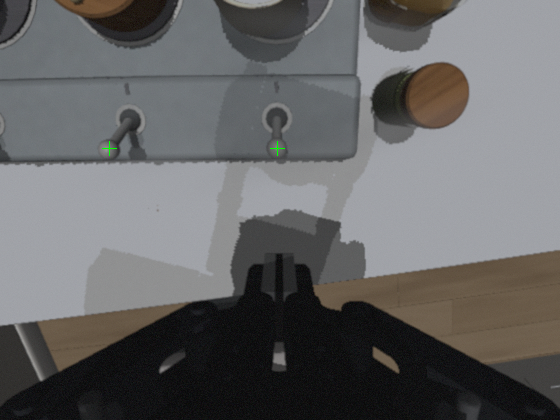

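The wrist view puts the predicted ball positions exactly on the balls (277,148) and (109,149). The shut fingers at column 279 line up with the right lever, so I go down and push.

Call:
arm_command:
  series:
    - [0,0,0,0,0,4,1]
    - [0,0,0,0,0,8,1]
    - [0,0,0,0,0,12,1]
    - [0,0,0,0,0,14.3,1]
    - [0,0,0,0,0,14.3,1]
    - [0,0,0,1.5,0,14.3,1]
    - [0,0,0,2.5,0,14.3,1]
    - [0,0,0,3.2,0,14.3,1]
    - [0,0,0,4,0,14.3,1]
    - [0,0,0,4.8,0,14.3,1]
    - [0,0,0,5.6,0,14.3,1]
    - [0,0,0,6.2,0,14.3,1]
    - [0,0,0,6.2,0,14.3,1]
    - [0,0,0,6.2,0,14.3,1]

```text
time: 2.92
ee_pos: [454.5, -116.8, 88.2]
eef_rot: [0.997, -0.075, 0.0, -0.0]
wrist_force: [-0.7, -0.7, 0.5]
opening: -0.2
grasp_force: 0.0
```

Call:
arm_command:
  series:
    - [0,0,0,-3,0,0,1]
    - [0,0,0,-6.2,0,0,1]
    - [0,0,0,-6.2,0,-4,1]
    - [0,0,0,-6.2,0,-8,1]
    - [0,0,0,-6.2,0,-12,1]
    - [0,0,0,-6.2,0,-14.3,1]
    - [0,0,0,-6.2,0,-14.3,1]
    - [0,0,0,-6.2,0,-14.3,1]

```text
time: 3.58
ee_pos: [393.1, -107.6, 232.2]
eef_rot: [0.997, -0.075, 0.001, 0.0]
wrist_force: [-0.3, 0.4, -1.0]
opening: 0.3
grasp_force: 0.0
```

```bash
python3 - <<'E'
from h import *
c=cams.snapshot('wrist'); cv2.imwrite('pics/w2.png',c['frame'][...,::-1])
E
```

```text
(no output)
```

View pics/w2.png

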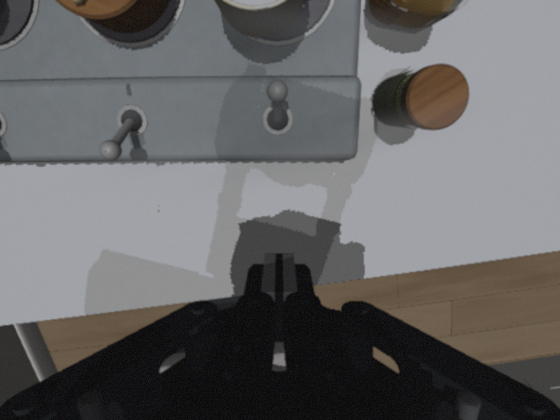

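The right lever has snapped to on (ball at (277,90)), and the middle lever is still off (110,150). The left lever is next, 28 cm along tool -y.

Call:
arm_command:
  series:
    - [0,0,0,0,-28,0,1]
    - [0,0,0,0,-28,0,1]
    - [0,0,0,0,-28,0,1]
    - [0,0,0,0,-28,0,1]
    - [0,0,0,0,-28,0,1]
    - [0,0,0,0,-28,0,1]
    - [0,0,0,0,-28,0,1]
    - [0,0,0,0,-28,0,1]
    - [0,0,0,0,-28,0,1]
    - [0,0,0,0,-28,0,1]
    - [0,0,0,0,-28,0,1]
    - [0,0,0,0,-28,0,1]

```text
time: 4.63
ee_pos: [434.6, 168.3, 230.9]
eef_rot: [0.997, -0.076, -0.0, 0.0]
wrist_force: [0.5, -0.3, 0.1]
opening: 0.1
grasp_force: 0.0
```

```bash
python3 - <<'E'
from h import *
c=cams.snapshot('wrist'); cv2.imwrite('pics/w3.png',c['frame'][...,::-1])
E
```

```text
(no output)
```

View pics/w3.png

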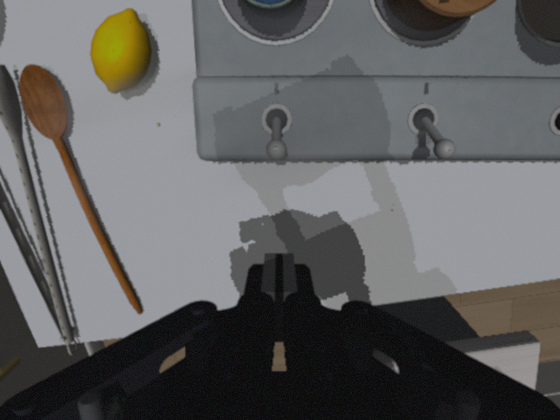

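The left ball at (277,149) is centred ahead of the fingers at column 279, and nothing stands nearby. I repeat the same push.

Call:
arm_command:
  series:
    - [0,0,0,0,0,4,1]
    - [0,0,0,0,0,8,1]
    - [0,0,0,0,0,12,1]
    - [0,0,0,0,0,14.3,1]
    - [0,0,0,0,0,14.3,1]
    - [0,0,0,1.5,0,14.3,1]
    - [0,0,0,2.5,0,14.3,1]
    - [0,0,0,3.2,0,14.3,1]
    - [0,0,0,4,0,14.3,1]
    - [0,0,0,4.8,0,14.3,1]
    - [0,0,0,5.6,0,14.3,1]
    - [0,0,0,6.2,0,14.3,1]
    - [0,0,0,6.2,0,14.3,1]
    - [0,0,0,6.2,0,14.3,1]

```text
time: 5.85
ee_pos: [496.3, 160.0, 88.3]
eef_rot: [0.997, -0.075, 0.0, -0.0]
wrist_force: [-0.5, 0.1, -0.3]
opening: 0.3
grasp_force: 0.0
```

Call:
arm_command:
  series:
    - [0,0,0,-3,0,0,1]
    - [0,0,0,-6.2,0,0,1]
    - [0,0,0,-6.2,0,-4,1]
    - [0,0,0,-6.2,0,-8,1]
    - [0,0,0,-6.2,0,-12,1]
    - [0,0,0,-6.2,0,-14.3,1]
    - [0,0,0,-6.2,0,-14.3,1]
    - [0,0,0,-6.2,0,-14.3,1]

```text
time: 6.52
ee_pos: [435.0, 169.5, 232.3]
eef_rot: [0.997, -0.075, 0.001, -0.0]
wrist_force: [-0.0, -0.1, -0.3]
opening: 0.3
grasp_force: 0.0
```

```bash
python3 - <<'E'
from h import *
c=cams.snapshot('wrist'); d=cams.snapshot('top')['frame'][150:300,160:420]
cv2.imwrite('pics/w4.png',np.vstack([c['frame'][:250],cv2.resize(d,(560,323))])[...,::-1])
E
```

```text
(no output)
```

View pics/w4.png

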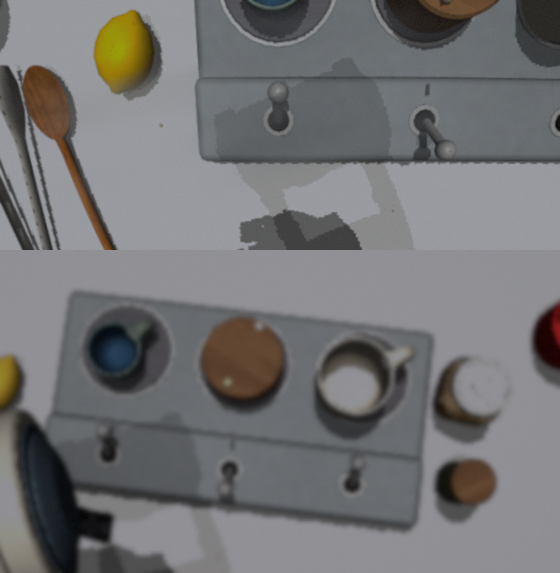

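The left lever (ball at (278,90)) and the right lever are on, the middle one is off (446,149), nothing has shifted and the arm is clear.

```bash
python3 -c "
from cell import ctrl
print(ctrl.sign_off())"
```

```text
the job is handed in; nothing more can be done
None
```

The levers in front of the espresso cup (left) and the mug (right) are on, the salt cellar's (middle) is off, nothing visibly shifted, the arm finished clear, and the job was handed in after about 6.5 s; no verdict came back.

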